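Sniff the seam of a gas-detector housing and park the wand

TASK

Pick up the leak-detector wand from the orange case and check the dark seam of the gas-detector housing: guide the brass tip slowly (about 2 cm a second) along the seam from the red paint mark, the short way round, to the blue one, keeping it within a centimetre of the seam and without pressing on or knocking the housing. Then lay the wand gently in both forks of the sloping rest, nozzle at the higher end, and leave everything else where it is.

Things in the scene. Friction and masses are not known exactly. Their poses are not given: they have to be found in the camera images.
- wand: leak-detector wand, loose, 0.18 kg: blue box handle 120 mm long (x), 24 wide (y), 28 tall (z); at its +x end a thin steel neck bent straight down to a brass nozzle. Origin: centre of the handle's underside, z up; tip 95 mm ahead, 52 mm below it. At first it lies level on the orange case, nozzle hanging past the edge; grasp the handle's middle across its width, from above
- wand_grip (a point): centre of the wand's handle (14 mm above its underside): the place to grasp
- wand_tip (a point): lower end of the wand's brass nozzle, 6 mm across at the end, 13 mm across 24 mm above it (95 mm ahead of and 66 mm below wand_grip)
- case: orange carrying case, fixed, 110 x 150 mm, 75 mm tall, with two black rubber strips on top (10 mm high, 84 mm apart, running across the wand) on which the wand lies, so its underside is 85 mm above the table. Origin at the centre of the case's underside
- housing: round gas-detector housing, fixed: yellow body 180 mm across, flat rim 62 mm above the table; grey cap in the middle, its castellated hat 106 mm across rising to 83 mm. The seam is the dark ring between them, 140 mm in diameter, 62 mm up. Red and blue paint marks (15 x 22 mm) lie on the rim just outside it, at 105 and 255 degrees anticlockwise from its x. Origin: centre of the underside
- seam0 (a point): point on the seam line, on the ring at 70 mm radius and 62 mm above the table, beside the RED paint mark: the check starts here
- seam1 (a point): point on the seam line, on the ring at 70 mm radius and 62 mm above the table, 25 degrees round from the red mark, on the short way to the blue one
- seam2 (a point): point on the seam line, on the ring at 70 mm radius and 62 mm above the table, 50 degrees round from the red mark, on the short way to the blue one
- seam3 (a point): point on the seam line, on the ring at 70 mm radius and 62 mm above the table, 75 degrees round from the red mark, on the short way to the blue one
- seam4 (a point): point on the seam line, on the ring at 70 mm radius and 62 mm above the table, 100 degrees round from the red mark, on the short way to the blue one
- seam5 (a point): point on the seam line, on the ring at 70 mm radius and 62 mm above the table, 125 degrees round from the red mark, on the short way to the blue one
- seam6 (a point): point on the seam line, on the ring at 70 mm radius and 62 mm above the table, beside the BLUE paint mark: the check ends here
- rest: sloping rest, fixed: dark base 140 x 90 mm, two white forks 84 mm apart along x (66 mm free between them for fingers), cheeks 18 mm high, 34 mm apart. The handle lies in both, nozzle end at the HIGHER fork (+x), sloping up 15 degrees, butt 5 mm short of the yellow stop plate at the low end; its underside is 62 mm above the table midway. Origin: centre of base underside, x from low fork to high
- cradle (a point): where wand_grip lies when the wand is properly in the rest: midway between the forks, 75.5 mm above the table
- spare_cap_a: first spare cap: grey castellated plastic disc, 118 mm across, 55 mm tall, loose, beyond the work; origin at the centre of its underside; leave alone
- spare_cap_b: second spare cap, same as the first; leave alone
- water_bottle: clear water bottle with a green label, 66 mm across, 210 mm tall, standing at the left; origin at the centre of its underside; leave alone
- screwdriver: screwdriver with a yellow handle lying on the table on the robot's side; leave alone
- wrench: steel wrench lying on the table on the robot's side; leave alone
- parts_bowl: steel bowl, 110 mm across, 45 mm tall, beyond the work; origin at the centre of its underside; leave alone
- spray_jar: green glass jar, 60 mm across, 90 mm tall, standing at the right; origin at the centre of its underside; leave alone
Mind the look-alikes: they are no part of the job. There is more than one size of the wand; the job needs the smaller.

How it is judged:
By the outcome, as a careful person would: the job done as asked, in the order asked, and still so for the second after the job is handed in, with the robot touching nothing.
It also fails if it takes over 70 s, if anything falls off the work surface, if the arm or the gripper's body presses on something with over 40 N, if the wrist force passes 120 N, or if a joint passes its speed limit or range.

ROBOT

A 6-joint arm with a two-finger parallel gripper is mounted at the origin on the work surface. World frame = base frame: x ahead of the robot, y to its left, z up, the work surface at z = 0. Lengths are in m, angles in degrees, forces in N, time in s.
With the tool pointing down it reaches from about 0.35 to 0.775 m from the base axis. Payload 7.3 kg.
Tool frame: the origin (TCP) lies on the centre line of the jaws, within the pads' length; the fingertips stand 8 mm ahead of it and the grasp point (between the pads) lies 11 mm behind it (nose_length is the distance from the TCP to the fingertips, in m); z points along the fingers, y is the line along which they close (so a half turn about z gives the same grasp; the last joint's range is limited). The gripper opens to 92 mm and grips with 3 to 60 N. Pads are 19 mm wide; open, the fingers measure 130 mm over their backs; the gripper's body (75 mm by 190 mm) begins 47 mm behind the grasp point.
Start: joints at [57.926, 19.595, 87.324, -0, 73.075, -8.365], TCP at [0.211, 0.481, 0.235] pointing down, gripper open.
Joint ranges: [-145.02, 145.02], [-44.19, 115.74], [2.07, 154.8], [-57.11, 237.11], [16.16, 152.29], [-177.93, 177.93]. Speed limits (degrees/s): [147.25, 147.25, 180, 180, 180, 180].

INTERFACE

Orientations are given as [roll, pitch, yaw] about the fixed x, y, z axes, in that order (R = Rz(yaw) Ry(pitch) Rx(roll)).
In Python, from workcell import sense, grab_frame, sign_off, find_in, nose_length gives the robot as it stands.
- The arm moves only by the shell command python3 -m creep 'ROWS'. ROWS is JSON, a list of rows, each a list of 3 entries, a list of its own where there are three numbers: the opening, from 0 (shut) to 1 (fully open), then the shift along the tool's x, y, z in units of 0.2 m (1.0 is 0.2 m), then the turn, a rotation vector about the tool's x, y, z in units of pi/2 rad (1.0 is pi/2 rad). A call has 1 to 8 rows; each row is the pose to reach, as a shift and turn from the pose commanded when the call began, along the tool's axes at that moment; what a row does not reach only later rows make up. A row lasts 1/8 s, in which the tool goes at most 62.5 mm and 10.7 degrees, less where a joint would pass 70% of its speed; a pose out of reach is approached as far as the arm can. A call with a number of a shift or a turn outside -1 to 1 is refused whole. A call with a gripper value outside its range is refused whole. The fingers move at their own pace and stop on an object; the grip force is fixed at half the most. Time passes only in rows, so rows that repeat a pose let the fingers close. It gives the time, the measured TCP pose, the force, the opening and the grip force at its end, in the units of the state.
- sense(): the state, without advancing time (a new reading comes with each control period).
- grab_frame(name): name is "scene" or "side" or "wrist"; returns a dict with "pixels" (384x512x3 uint8, red, green, blue), "vertical_fov" (degrees; the focal length in pixels is half the picture's height over the tangent of half this angle, whatever the lens; pixels are square), "cx", "cy" (the principal point, pixels), "position" and "attitude" of the camera in the world; the wrist camera has in their place "hand_eye" (4x4, takes a point from camera to tool coordinates, whose origin is the TCP and whose axes are the flange's). Camera axes: x right, y up, looking along -z (the intrinsics and any distortion apply to the point x, -y, -z); pixel columns grow to the right and rows downward; lengths in m; the calibration is good to about 2 mm. The wrist camera is an equidistant fisheye: a pixel r from the principal point sees the ray r / f radians off the axis. A picture is of the moment at which its call begins: read the wrist's pose just before it. There is no depth.
- sign_off(): hands the job in; it is judged then, once.
Trained networks look in the newest picture that a camera, given by its name, has taken for a name from the list of things; names that differ only in an ending like _2 or _b are one class to them, and where a whole thing is asked for, a point or a joint stands for the part that bears it (a point fixed in the world has none). Each returns a list of dicts, best first, with "conf" (0 to 1); they miss things now and then, are a little off and sometimes report something else, mostly with a low value. They report only what shows in the picture. A call takes as long as a camera call. They do not tell look-alikes from the thing itself.
- find_in(camera, name): "xyz" ([x, y, z] in m, in world coordinates, good to about 4 mm: the middle of the surface that is visible of it).
The state is a dict: "time_s": time; "qpos": joint angles; "joint_velocities": joint speeds; "joint_efforts": joint torques, N m; "position": TCP position; "tool_rot": TCP orientation; "ft_force": force on the tool from outside, world axes, zero at the start; "ft_torque": the same for the moment, N m; "opening": finger opening in m; "grasp_force": force on a finger pad.
Only numpy, scipy, OpenCV 4.12 (cv2) and the standard library are available. Lean on these libraries where they do the work, as an engineer would, in place of code of your own. Each camera call takes 0.05 s, during which the arm holds its last target. There are 200 camera calls.

## Working session

There is one attempt and no reset: what is moved stays moved. The work goes in short steps, Python scripts to look and compute and a shell command to move; the robot and the scene stay as the last step left them, time stands still between calls to the robot, and variables do not carry over. Pictures are saved under pics/ and viewed, at most 10 in all, crops included, and the job is handed in when it is done.

```bash
mkdir -p pics; ls
cat > h.py <<'E'
import numpy as np, cv2
from scipy.spatial.transform import Rotation as R
from workcell import sense, grab_frame, sign_off, find_in, nose_length
def save(cam,fn):
    f=grab_frame(cam); cv2.imwrite('pics/'+fn,f['pixels'][:,:,::-1]); return f
def att(f):
    a=np.array(f['attitude'],float)
    return a if a.shape==(3,3) else R.from_euler('xyz',a,degrees=True).as_matrix() if a.size==3 else R.from_quat(a).as_matrix()
def proj(f,p):
    F=192/np.tan(np.radians(f['vertical_fov'])/2)
    c=att(f).T@(np.array(p)-f['position']); return np.round([f['cx']+F*c[0]/-c[2], f['cy']-F*c[1]/-c[2]],1)
def ray(f,u,v,z):
    F=192/np.tan(np.radians(f['vertical_fov'])/2)
    d=att(f)@np.array([(u-f['cx'])/F,-(v-f['cy'])/F,-1]); o=np.array(f['position']); return o+d*(z-o[2])/d[2]
E
python3 - <<'E'
from h import *
s=sense(); print({k:s[k] for k in('position','tool_rot','opening','ft_force','time_s')},nose_length() if callable(nose_length) else nose_length)
for c in('scene','side'):
    f=save(c,c+'0.png'); print(c,{k:f[k] for k in f if k!='pixels'})
    for n in ['wand','wand_grip','wand_tip','case','housing','seam0','seam3','seam6','rest','cradle','water_bottle','spray_jar','spare_cap_a','parts_bowl']:
        r=find_in(c,n); print(n,[(np.round(d['xyz'],3).tolist(),round(d['conf'],2)) for d in r[:3]])
E
```

```text
pics
{'position': array([0.21088188, 0.48037146, 0.23406064]), 'tool_rot': array([-1.79916145e+02, -1.28636978e-02,  1.56288584e+02]), 'opening': 0.09182040521727818, 'ft_force': array([-0.36797494, -0.18699353,  0.32713488]), 'time_s': 0.0} 0.008
scene {'vertical_fov': 49.30288003306395, 'cx': 256.9224709839777, 'cy': 192.79936952234394, 'position': array([ 0.98647207, -0.55090325,  1.04770378]), 'attitude': array([36.09270492, -0.71601582, 40.57864477])}
wand [([0.566, 0.321, 0.104], 0.81), ([0.342, 0.4, 0.03], 0.76), ([0.597, 0.025, 0.007], 0.46)]
wand_grip [([0.565, 0.32, 0.107], 0.95), ([0.338, 0.396, 0.029], 0.61), ([0.596, 0.024, 0.005], 0.36)]
wand_tip [([0.567, 0.324, 0.11], 0.71)]
case [([0.566, 0.261, 0.077], 0.62)]
housing [([0.538, -0.29, 0.064], 0.71)]
seam0 [([0.54, -0.288, 0.063], 0.89)]
seam3 [([0.54, -0.288, 0.063], 0.89)]
seam6 [([0.54, -0.288, 0.063], 0.89)]
rest [([0.594, 0.025, 0.014], 0.75)]
cradle [([0.601, 0.024, 0.008], 0.88)]
water_bottle [([0.582, 0.47, 0.112], 0.67), ([0.621, -0.508, 0.09], 0.39)]
spray_jar [([0.621, -0.507, 0.087], 0.81), ([0.537, -0.29,
[... 636 characters left out ...]
27], 0.6)]
case [([0.543, 0.366, 0.074], 0.78), ([0.559, 0.34, 0.111], 0.42)]
housing [([0.511, -0.226, 0.065], 0.62)]
seam0 [([0.369, -0.129, 0.009], 0.68), ([0.505, -0.226, 0.06], 0.6)]
seam3 [([0.369, -0.129, 0.009], 0.68), ([0.505, -0.226, 0.06], 0.6)]
seam6 [([0.369, -0.129, 0.009], 0.68), ([0.505, -0.226, 0.06], 0.6)]
rest [([0.594, 0.047, 0.01], 0.93)]
cradle [([0.594, 0.045, 0.011], 0.66)]
water_bottle [([0.569, 0.512, 0.115], 0.93)]
spray_jar [([0.555, 0.335, 0.104], 0.64), ([0.602, -0.475, 0.055], 0.57), ([0.508, -0.228, 0.06], 0.37)]
spare_cap_a [([0.755, 0.191, 0.051], 0.93), ([0.752, -0.166, 0.053], 0.69)]
parts_bowl [([0.799, -0.017, 0.033], 0.56), ([0.558, 0.337, 0.11], 0.33)]
```

View pics/scene0.png

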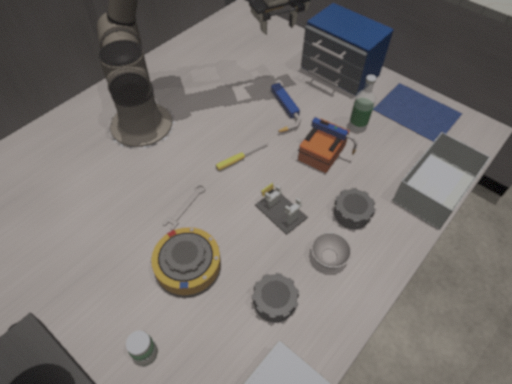

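View pics/side0.png

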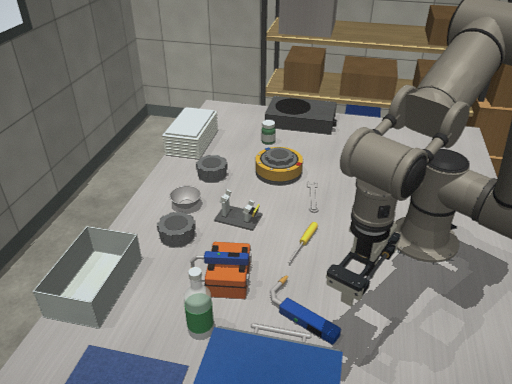

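The wand on the orange case is at scene (328,129) and side (228,258). The look-alike is a bigger blue wand on the table at scene (285,100) and side (308,318). Screwdriver at scene (232,160). I choose the one on the case. The two cameras disagree in world coordinates, so I'll check my own projection next.

Run:
```python
from h import *
s=sense()
for c in('scene','side'):
    f=grab_frame(c)
    print(c,'base',proj(f,[0,0,0]),'tcp',proj(f,s['position']),'net-housing',proj(f,[.538,-.29,.064]),proj(f,[.511,-.226,.065]))
    px=dict(scene=dict(capc=(186,253,.083),bottle=(362,120,.0),bowl=(330,250,.03),capb=(275,297,.0),grip=(329,128,.099)),side=dict(capc=(281,157,.083),bowl=(185,197,.03),capb=(212,172,.0),grip=(227,258,.099)))[c]
    for k,(u,v,z) in px.items(): print(k,ray(f,u,v,z).round(3))
    im=f['pixels'][:,:,::-1]
    if c=='side':
        a=cv2.resize(im[225:345,175:355],None,fx=4.4,fy=4.4,interpolation=cv2.INTER_CUBIC); cv2.imwrite('pics/c1.png',a)
```

```text
scene base [141.7 123.7] tcp [278.2  27. ] net-housing [186.1 263.3] [196.4 240.8]
capc [ 0.525 -0.275  0.083]
bottle [0.573 0.528 0.   ]
bowl [0.791 0.005 0.03 ]
capb [ 0.755 -0.188  0.   ]
grip [0.552 0.326 0.099]
side base [422.9 237.7] tcp [358.6 285.7] net-housing [274.9 154.4] [278.8 163.8]
capc [ 0.507 -0.246  0.083]
bowl [0.795 0.004 0.03 ]
capb [ 0.767 -0.211 -0.   ]
grip [0.55  0.329 0.099]
```

View pics/c1.png

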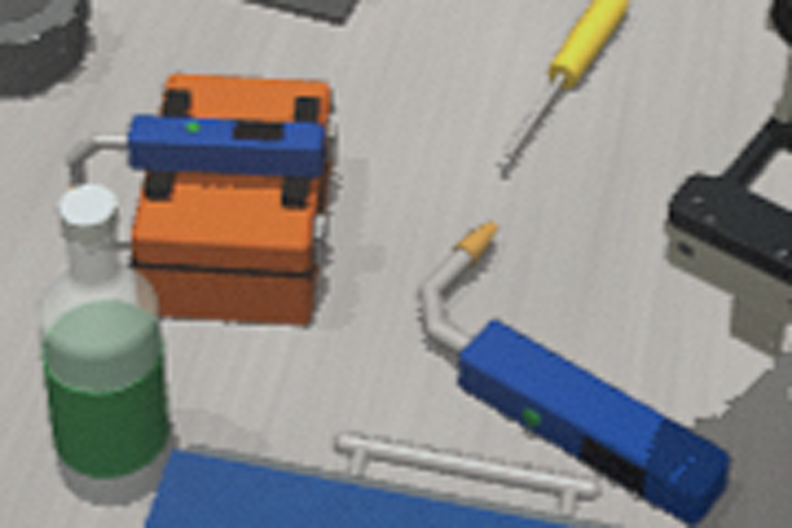

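Crop confirms it: the small wand lies across the case strips at (228,145), nozzle to the left (about +x). The larger one lies on the table at (590,420). Both cameras put the grip at (0.551, 0.328). I'll move over it and look with the wrist camera.

```bash
python3 -m creep '[[1,[-0.2,0,-0.2],[0,0,-0.08]],[1,[-0.4,0,-0.33],[0,0,-0.16]],[1,[-0.6,0,-0.33],[0,0,-0.26]],[1,[-0.8,0,-0.33],[0,0,-0.26]],[1,[-1,0,-0.33],[0,0,-0.26]],[1,[-1,0,-0.33],[0,0,-0.26]]]'
python3 -m creep '[[1,[-0.2,-0.08,0],[0,0,0]],[1,[-0.4,-0.16,0],[0,0,0]],[1,[-0.6,-0.24,0],[0,0,0]],[1,[-0.75,-0.32,0],[0,0,0]],[1,[-0.75,-0.32,0],[0,0,0]],[1,[-0.75,-0.32,0],[0,0,0]]]'
python3 - <<'E'
from h import *
s=sense();print(s['position'],s['tool_rot'],s['qpos'],s['time_s'])
f=save('wrist','w1.png');print({k:f[k] for k in f if k!='pixels'})
for n in ['wand_grip','wand','wand_tip','case']:
    r=find_in('wrist',n); print(n,[(np.round(d['xyz'],3).tolist(),round(d['conf'],2)) for d in r[:3]])
E
```

```text
time_s: 2.35
position: [0.3963, 0.399, 0.3002]
tool_rot: [-180.0, 0.0, 179.5]
ft_force: [-0.3, -0.1, -0.9]
opening: 0.0922
grasp_force: 0.0
time_s: 3.1
position: [0.5429, 0.3362, 0.3007]
tool_rot: [180.0, -0.0, 179.7]
ft_force: [0.7, -0.4, 0.4]
opening: 0.0915
grasp_force: 0.0
[0.54286506 0.33623945 0.30068584] [ 1.79978474e+02 -4.42613740e-02  1.79729180e+02] [ 2.48829264e+01  3.02345182e+01  6.02148455e+01  3.82987070e-02
  8.95815510e+01 -6.48465357e+01] 3.1
{'vertical_fov': 65.70646984690485, 'cx': 251.1014595213465, 'cy': 191.30051005338083, 'hand_eye': array([[ 9.62744223e-04,  9.63074955e-01,  2.69231691e-01,
         7.29051874e-02],
       [ 9.99999217e-01, -7.11883880e-04, -1.02939565e-03,
         4.57421733e-05],
       [-7.99723473e-04,  2.69232471e-01, -9.63074886e-01,
        -1.50669550e-01],
       [ 0.00000000e+00,  0.00000000e+00,  0.00000000e+00,
         1.00000000e+00]])}
wand_grip [([0.558, 0.327, 0.111], 0.82), ([0.369, 0.382, 0.028], 0.57)]
wand [([0.556, 0.327, 0.112], 0.95), ([0.368, 0.387, 0.032], 0.93)]
wand_tip [([0.372, 0.386, 0.028], 0.65), ([0.551, 0.329, 0.112], 0.64)]
case [([0.545, 0.296, 0.077], 0.69)]
```

View pics/w1.png

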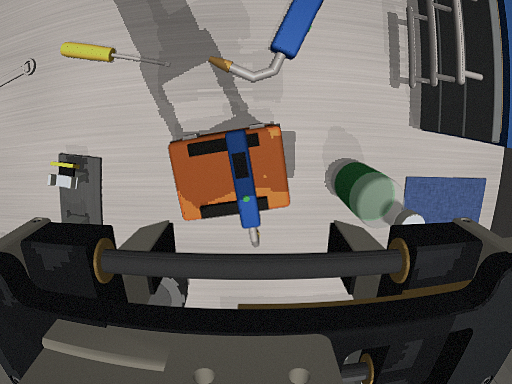

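Wrist view: the case is at (230,172), the wand handle runs from (236,132) to (250,225) with the nozzle at (255,240), and the bigger wand is at (295,30). Next I'll measure the handle axis by blue segmentation.

```bash
cat >> h.py <<'E'
def wray(f,s,uv,z):
    uv=np.atleast_2d(np.array(uv,float)); F=192/np.tan(np.radians(f['vertical_fov'])/2)
    d=uv-[f['cx'],f['cy']]; r=np.hypot(*d.T)+1e-9; t=r/F
    c=np.c_[np.sin(t)*d[:,0]/r,-np.sin(t)*d[:,1]/r,-np.cos(t)]
    T=np.array(f['hand_eye']); W=R.from_euler('xyz',s['tool_rot'],degrees=True).as_matrix()
    o=W@T[:3,3]+s['position']; D=c@T[:3,:3].T@W.T
    return o+D*((z-o[2])/D[:,2])[:,None]
E
python3 - <<'E'
from h import *
s=sense(); f=grab_frame('wrist'); im=f['pixels'].astype(int)
m=((im[...,2]>im[...,0]+40)&(im[...,2]>im[...,1]+25)).astype(np.uint8)
n,l,st,ce=cv2.connectedComponentsWithStats(m)
for i in range(1,n):
    if st[i,4]>150: print(i,st[i],ce[i].round())
k=l[178 if l[178,248] else 190, 243 if 0 else 240:250]; i=np.bincount(k[k>0]).argmax()
cs=max(cv2.findContours((l==i).astype(np.uint8),0,cv2.CHAIN_APPROX_NONE)[0],key=len)
h=cv2.convexHull(cs)[:,0]
P=wray(f,s,h,.113)
print('rect',cv2.minAreaRect((P[:,:2]*1000).astype(np.float32)))
print(wray(f,s,[(255,240),(228,132),(246,131),(242,227),(260,223)],.113).round(4))
q=[(r['xyz'],r['conf']) for r in find_in('wrist','rest')]; print(q)
E
```

```text
1 [ 271    0   52   57 1543] [295.  26.]
2 [504   0   8 148 547] [509.  65.]
3 [ 225  129   35   99 1517] [243. 180.]
4 [ 404  177   82   47 3173] [445. 197.]
rect ((551.3190307617188, 327.11578369140625), (118.92416381835938, 23.639802932739258), 9.15978717803955)
[[0.6283 0.3413 0.113 ]
 [0.4948 0.3106 0.113 ]
 [0.4939 0.3311 0.113 ]
 [0.6106 0.3253 0.113 ]
 [0.6053 0.3474 0.113 ]]
[([0.5878, 0.0434, 0.0073], 0.88)]
```

```bash
python3 -m creep '[[1,[-0.042,-0.046,0.1],[0,0,-0.105]],[1,[-0.042,-0.046,0.3],[0,0,-0.105]],[1,[-0.042,-0.046,0.5],[0,0,-0.105]],[1,[-0.042,-0.046,0.65],[0,0,-0.105]],[1,[-0.042,-0.046,0.75],[0,0,-0.105]],[1,[-0.042,-0.046,0.75],[0,0,-0.105]]]'
python3 - <<'E'
from h import *
s=sense();print(s['position'],s['tool_rot'])
f=grab_frame('wrist'); im=f['pixels'].astype(int)
m=((im[...,2]>im[...,0]+40)&(im[...,2]>im[...,1]+25)).astype(np.uint8)
n,l,st,ce=cv2.connectedComponentsWithStats(m)
for i in range(1,n):
    if st[i,4]>500:
        cs=max(cv2.findContours((l==i).astype(np.uint8),0,cv2.CHAIN_APPROX_NONE)[0],key=len)
        P=wray(f,s,cv2.convexHull(cs)[:,0],.113); print(st[i],cv2.minAreaRect((P[:,:2]*1000).astype(np.float32)))
E
```

```text
time_s: 4.2
position: [0.5512, 0.326, 0.1492]
tool_rot: [-180.0, -0.2, -170.8]
ft_force: [-0.3, -0.5, 0.2]
opening: 0.0922
grasp_force: 0.0
[0.55120581 0.32596548 0.14915006] [-179.95058576   -0.19782806 -170.84901994]
[ 322    0   60   40 1451] ((398.79583740234375, 367.6263122558594), (26.260150909423828, 43.085391998291016), 65.28910827636719)
[ 234  132   37  122 3048] ((533.7887573242188, 324.00543212890625), (83.61479949951172, 23.02968978881836), 9.197625160217285)
```

```bash
python3 -m creep '[[1,[0,0.004,0.12],[0,0,0]],[1,[0,0.004,0.22],[0,0,0]],[1,[0,0.004,0.295],[0,0,0]],[1,[0,0.004,0.295],[0,0,0]],[0,[0,0.004,0.295],[0,0,0]],[0,[0,0.004,0.295],[0,0,0]],[0,[0,0.004,0.295],[0,0,0]],[0,[0,0.004,0.295],[0,0,0]]]'
python3 -c "
from h import *
for c in('scene','side'):
    f=grab_frame(c);print(c,find_in(c,'housing')[:1],find_in(c,'rest')[:1])"
```

```text
time_s: 5.25
position: [0.5522, 0.3271, 0.092]
tool_rot: [180.0, 0.0, -170.9]
ft_force: [-0.4, -0.3, -0.1]
opening: 0.0564
grasp_force: 0.0
scene [{'xyz': [0.5371, -0.2882, 0.0643], 'conf': 0.55}] [{'xyz': [0.5351, -0.2868, 0.0655], 'conf': 0.7}]
side [{'xyz': [0.5032, -0.2053, 0.0507], 'conf': 0.58}] [{'xyz': [0.5497, 0.0502, 0.0101], 'conf': 0.91}]
```

```bash
python3 -m creep '[[0,[0,0,0],[0,0,0]],[0,[0,0,0],[0,0,0]],[0,[0,0,0],[0,0,0]],[0,[0,0,0],[0,0,0]],[0,[0,0,0],[0,0,0]],[0,[0,0,0],[0,0,0]]]'
python3 -m creep '[[0,[0,0,-0.03],[0,0,0]],[0,[0,0,-0.1],[0,0,0]],[0,[0,0,-0.25],[0,0,0]],[0,[0,0,-0.45],[0,0,0]],[0,[0,0,-0.65],[0,0,0]],[0,[0,0,-0.8],[0,0,0]],[0,[0,0,-0.8],[0,0,0]]]'
```

```text
time_s: 6.3
position: [0.5521, 0.327, 0.0917]
tool_rot: [180.0, -0.0, -170.9]
ft_force: [-0.1, 0.3, -0.3]
opening: 0.0239
grasp_force: 30.0
time_s: 7.18
position: [0.5531, 0.3276, 0.2554]
tool_rot: [179.9, 0.4, -170.9]
ft_force: [-0.4, 0.3, -1.9]
opening: 0.024
grasp_force: 30.0
```

```bash
python3 -m creep '[[0,[0,-0.08,-0.08],[0,0,0]],[0,[0,-0.22,-0.16],[0,0,0]],[0,[0,-0.4,-0.22],[0,0,0]],[0,[0,-0.6,-0.22],[0,0,0]],[0,[0,-0.8,-0.22],[0,0,0]],[0,[0,-1,-0.22],[0,0,0]]]'
python3 -m creep '[[0,[0,-0.2,0],[0,0,0]],[0,[0,-0.4,0],[0,0,0]],[0,[0,-0.6,0],[0,0,0]],[0,[0,-0.8,0],[0,0,0]],[0,[0,-0.92,0],[0,0,0]],[0,[0,-1,0],[0,0,0]],[0,[0,-1,0],[0,0,0]]]'
python3 - <<'E'
from h import *
s=sense();print(s['position'],s['tool_rot'],s['ft_force'],s['opening'])
f=save('wrist','w2.png')
for n in ['housing','rest','cradle','wand_tip','seam0']:
    r=find_in('wrist',n); print(n,[(np.round(d['xyz'],3).tolist(),round(d['conf'],2)) for d in r[:3]])
E
```

```text
time_s: 7.92
position: [0.5835, 0.1271, 0.295]
tool_rot: [-180.0, -0.1, -170.9]
ft_force: [-0.1, 0.3, -2.4]
opening: 0.0234
grasp_force: 30.0
time_s: 8.8
position: [0.6156, -0.0684, 0.2954]
tool_rot: [180.0, -0.0, -170.9]
ft_force: [0.4, 0.7, -1.5]
opening: 0.0237
grasp_force: 30.0
[ 0.61555811 -0.06838347  0.29537734] [ 1.79967813e+02 -3.28808139e-02 -1.70914022e+02] [ 0.41136114  0.66624964 -1.47994346] 0.023695005377797892
housing [([0.518, -0.253, 0.062], 0.63)]
rest [([0.604, 0.022, 0.006], 0.69), ([0.59, 0.467, 0.013], 0.18)]
cradle [([0.602, 0.025, 0.005], 0.88)]
wand_tip [([0.395, 0.365, 0.018], 0.84), ([0.585, -0.072, 0.315], 0.76)]
seam0 [([0.524, -0.258, 0.062], 0.83)]
```

View pics/w2.png

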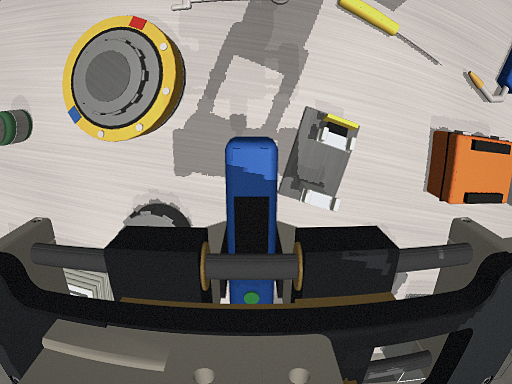

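Wrist view: housing centred about (113,75), red mark (138,22), blue mark (74,115). The short way passes the upper left. The rest is at (325,155), with its yellow stop at (341,121) and the far fork at (321,200), and the wand sits square in the jaws. I'll move above the housing for a fit without parallax.

```bash
cp pics/w2.png pics/keep_w2.png; python3 -m creep '[[0,[0,-0.1,0],[0,0,0]],[0,[0.1,-0.3,0],[0,0,0]],[0,[0.1,-0.5,0],[0,0,0]],[0,[0.1,-0.7,0],[0,0,0]],[0,[0.1,-0.85,0],[0,0,0]],[0,[0.1,-1,0],[0,0,0]],[0,[0.1,-1,0],[0,0,0]]]'
python3 - <<'E'
from h import *
s=sense();print(s['position'],s['tool_rot'])
f=save('wrist','w3.png'); hsv=cv2.cvtColor(f['pixels'],cv2.COLOR_RGB2HSV)
H,S,V=[hsv[...,i].astype(int) for i in range(3)]
Y=((H>17)&(H<32)&(S>130)&(V>90)); Rd=((H<8)|(H>172))&(S>150)&(V>80); B=(H>100)&(H<125)&(S>130)
for n,m in(('Y',Y),('R',Rd),('B',B)):
    N,l,st,ce=cv2.connectedComponentsWithStats(m.astype(np.uint8))
    for i in range(1,N):
        if st[i,4]>60: print(n,st[i],ce[i].round(1),wray(f,s,ce[i],.062).round(4))
E
```

```text
time_s: 9.98
position: [0.6272, -0.2719, 0.2947]
tool_rot: [-180.0, -0.1, -171.0]
ft_force: [-0.2, 0.6, -1.9]
opening: 0.0239
grasp_force: 30.0
[ 0.62716155 -0.27185068  0.29465105] [-1.79990811e+02 -5.43953368e-02 -1.71049517e+02]
Y [ 194   19  138  133 3724] [262.3  77.7] [[ 0.511  -0.2755  0.062 ]]
Y [450  27  41  41 511] [470.1  47.1] [[0.3777 0.0339 0.062 ]]
Y [443 137  27  14 154] [457.1 144.1] [[0.5366 0.0353 0.062 ]]
Y [200 245   6  45 118] [202.4 268.9] [[ 0.791  -0.3192  0.062 ]]
R [281  22  19  16 172] [290.2  29.6] [[ 0.4405 -0.2503  0.062 ]]
B [202 111  18  19 170] [210.4 120.3] [[ 0.5753 -0.3326  0.062 ]]
B [ 225  136   53  118 3939] [251.  180.4] [[ 0.6459 -0.2685  0.062 ]]
B [229 280  45  24 875] [251.2 290.3] [[ 0.8169 -0.2412  0.062 ]]
```

View pics/w3.png

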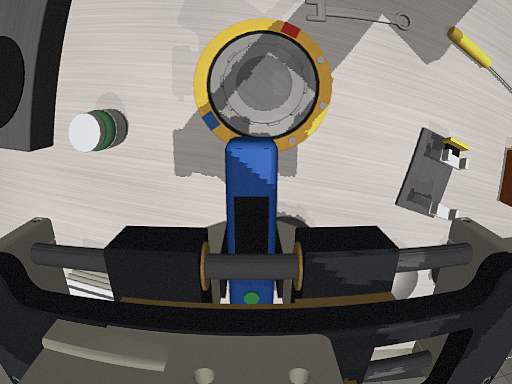

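Wrist view: housing ring centred about (262,84), red mark (290,30), blue mark (210,120). The seam is the dark ring and is fully visible. Next is fitting the seam circle and the mark angles.

```bash
cat >> h.py <<'E'
def wproj(f,s,P):
    F=192/np.tan(np.radians(f['vertical_fov'])/2)
    T=np.array(f['hand_eye']); W=R.from_euler('xyz',s['tool_rot'],degrees=True).as_matrix()
    q=(np.atleast_2d(P)-s['position'])@W; c=(q-T[:3,3])@T[:3,:3]
    x,y,z=c[:,0],-c[:,1],-c[:,2]; h=np.hypot(x,y)+1e-12; t=np.arctan2(h,z)
    return np.c_[f['cx']+F*t*x/h, f['cy']+F*t*y/h]
E
python3 - <<'E'
from h import *
from scipy.optimize import least_squares
s=sense(); f=grab_frame('wrist')
g=cv2.cvtColor(f['pixels'],cv2.COLOR_RGB2GRAY).astype(np.float32)
c=np.array([.512,-.275]); rr=np.arange(.058,.082,.0005)
for it in range(4):
    pts=[]
    for a in np.radians(np.arange(0,360,4)):
        P=np.c_[c[0]+rr*np.cos(a),c[1]+rr*np.sin(a),np.full(len(rr),.062)]
        uv=wproj(f,s,P).astype(np.float32)
        v=cv2.remap(g,uv[:,:1],uv[:,1:],cv2.INTER_LINEAR).ravel()
        i=v.argmin()
        if v[i]<50 and 130>0 and not(uv[i,1]>132): pts.append(P[i,:2])
    pts=np.array(pts)
    o=least_squares(lambda p:np.hypot(*(pts-p[:2]).T)-p[2],[*c,.07],loss='soft_l1',f_scale=.001)
    c=o.x[:2]; print(len(pts),o.x.round(4),np.abs(o.fun).mean().round(4))
for n,p in(('red',(.4405,-.2503)),('blue',(.5753,-.3326))):
    d=np.array(p)-c; print(n,np.hypot(*d).round(4),np.degrees(np.arctan2(d[1],d[0])).round(1))
E
```

```text
78 [ 0.5189 -0.2734  0.0703] 0.0006
77 [ 0.5187 -0.2733  0.0703] 0.0006
77 [ 0.5186 -0.2735  0.0704] 0.0006
76 [ 0.5187 -0.2734  0.0703] 0.0005
red 0.0815 163.5
blue 0.0819 -46.3
```

```bash
python3 -m creep '[[0,[0.1,0.02,0],[0,0,0]],[0,[0.25,0.05,0],[0,0,0]],[0,[0.45,0.08,0],[0,0,0]],[0,[0.65,0.11,0],[0,0,0]],[0,[0.85,0.15,0],[0,0,0]],[0,[1,0.18,0],[0,0,0]]]'
python3 -m creep '[[0,[0.15,0.02,0],[0,0,0]],[0,[0.28,0.04,0.1],[0,0,0]],[0,[0.325,0.05,0.2],[0,0,0]],[0,[0.325,0.05,0.3],[0,0,0]],[0,[0.325,0.05,0.4],[0,0,0]],[0,[0.325,0.05,0.45],[0,0,0]],[0,[0.325,0.05,0.45],[0,0,0]]]'
python3 - <<'E'
from h import *
s=sense();print(s['position'],s['tool_rot'],s['ft_force'])
W=R.from_euler('xyz',s['tool_rot'],degrees=True).as_matrix()
tip=s['position']+W@[-.0942,0,.0587]; print('tip',tip.round(4))
for c in('scene','side'):
    f=grab_frame(c); u,v=proj(f,tip); g,h=proj(f,tip+[0,0,.024]); print(c,u,v,g,h,[ (np.round(r['xyz'],3),r['conf']) for r in find_in(c,'wand_tip')[:2]])
    x,y=int(u)-30,int(v)-30; a=cv2.resize(f['pixels'][y:y+60,x:x+60,::-1],(390,390),interpolation=cv2.INTER_CUBIC)
    cv2.circle(a,(int((u-x)*6.5),int((v-y)*6.5)),3,(255,0,255),-1); cv2.circle(a,(int((g-x)*6.5),int((h-y)*6.5)),3,(0,255,0),-1)
    b=np.hstack([b,a]) if c=='side' else a
cv2.imwrite('pics/tip.png',b)
E
```

```text
time_s: 10.82
position: [0.423, -0.2637, 0.2963]
tool_rot: [-180.0, 0.0, -170.8]
ft_force: [-0.6, -0.4, -1.6]
opening: 0.0237
grasp_force: 30.0
time_s: 11.7
position: [0.3587, -0.2647, 0.2056]
tool_rot: [180.0, -0.0, -170.8]
ft_force: [0.6, -0.8, -2.3]
opening: 0.0239
grasp_force: 30.0
[ 0.35870549 -0.26468518  0.20564443] [ 1.79967883e+02 -1.26325211e-02 -1.70814031e+02] [ 0.60694865 -0.82981587 -2.26234691]
tip [ 0.4517 -0.2496  0.1469]
scene 170.0 217.6 168.5 212.4 [(array([ 0.406, -0.256,  0.223]), 0.85), (array([0.342, 0.398, 0.034]), 0.84)]
side 297.0 143.1 297.4 137.2 [(array([ 0.391, -0.25 ,  0.213]), 0.79), (array([0.314, 0.424, 0.03 ]), 0.78)]
```

View pics/tip.png

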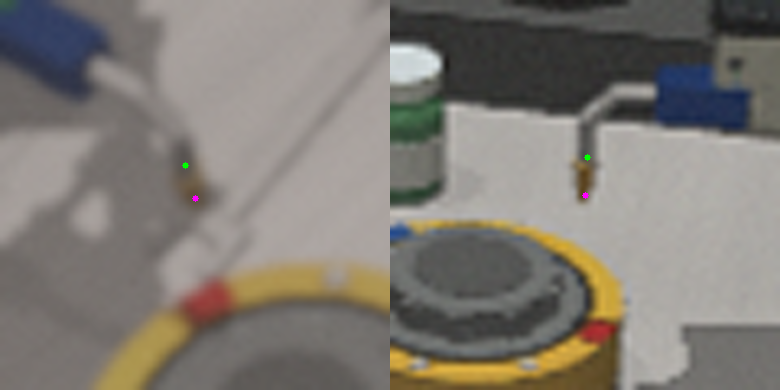

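The predicted tip (magenta) sits on the brass nozzle in both views, with the true tip perhaps 2 mm lower, so I'll aim the predicted tip at z 0.069. Now working out the row tables.

```bash
cat > tab.py <<'E'
from h import *
W=R.from_euler('xyz',[180,0,-170.85],degrees=True).as_matrix()
C=np.array([.5187,-.2734,.069])
p=lambda a:C+.0702*np.array([np.cos(np.radians(a)),np.sin(np.radians(a)),0])
s=sense(); Ws=R.from_euler('xyz',s['tool_rot'],degrees=True).as_matrix()
tip=s['position']+Ws@[-.0942,0,.0587]
print('tip',tip.round(4),'to start',((p(162)-tip)@W/.2).round(4))
for a in range(162,316,16):
    print(a,' '.join(str(((p(a+2*k)-p(a))@W/.2).round(3)[:2].tolist()) for k in range(1,9)))
E
python3 tab.py
```

```text
tip [ 0.4522 -0.2505  0.1478] to start [ 0.0021 -0.0058  0.3942]
162 [0.005, -0.011] [0.01, -0.022] [0.015, -0.034] [0.019, -0.045] [0.023, -0.057] [0.026, -0.068] [0.029, -0.08] [0.032, -0.092]
178 [0.002, -0.012] [0.004, -0.024] [0.005, -0.036] [0.006, -0.049] [0.007, -0.061] [0.007, -0.073] [0.006, -0.085] [0.005, -0.098]
194 [-0.001, -0.012] [-0.003, -0.024] [-0.005, -0.036] [-0.008, -0.048] [-0.01, -0.06] [-0.014, -0.072] [-0.018, -0.084] [-0.022, -0.095]
210 [-0.005, -0.011] [-0.01, -0.023] [-0.015, -0.034] [-0.021, -0.044] [-0.027, -0.055] [-0.033, -0.065] [-0.04, -0.076] [-0.047, -0.086]
226 [-0.008, -0.01] [-0.015, -0.019] [-0.024, -0.028] [-0.032, -0.037] [-0.041, -0.046] [-0.05, -0.054] [-0.059, -0.062] [-0.069, -0.069]
242 [-0.01, -0.007] [-0.02, -0.014] [-0.03, -0.021] [-0.041, -0.027] [-0.052, -0.033] [-0.063, -0.038] [-0.074, -0.043] [-0.085, -0.048]
258 [-0.012, -0.004] [-0.023, -0.008] [-0.035, -0.011] [-0.047, -0.014] [-0.059, -0.017] [-0.071, -0.019] [-0.083, -0.021] [-0.095, -0.022]
274 [-0.012, -0.001] [-0.024, -0.001] [-0.037, -0.001] [-0.049, -0.001] [-0.061, -0.0] [-0.073, 0.001] [-0.086, 0.003] [-0.098, 0.005]
290 [-0.012, 0.003] [-0.024, 0.005] [-0.036, 0.009] [-0.047, 0.013] [-0.059, 0.017] [-0.07, 0.021] [-0.081, 0.026] [-0.092, 0.032]
306 [-0.011, 0.006] [-0.021, 0.012] [-0.032, 0.018] [-0.042, 0.025] [-0.052, 0.032] [-0.062, 0.04] [-0.071, 0.048] [-0.08, 0.056]
```

```bash
python3 -m creep '[[0,[0.002,-0.006,0.1],[0,0,0]],[0,[0.002,-0.006,0.2],[0,0,0]],[0,[0.002,-0.006,0.27],[0,0,0]],[0,[0.002,-0.006,0.32],[0,0,0]],[0,[0.002,-0.006,0.36],[0,0,0]],[0,[0.002,-0.006,0.394],[0,0,0]],[0,[0.002,-0.006,0.394],[0,0,0]],[0,[0.002,-0.006,0.394],[0,0,0]]]'
python3 tab.py | head -1
python3 - <<'E'
from h import *
s=sense(); W=R.from_euler('xyz',s['tool_rot'],degrees=True).as_matrix()
tip=s['position']+W@[-.0942,0,.0587]
for c in('scene','side'):
    f=grab_frame(c); u,v=proj(f,tip); 
    x,y=int(u)-25,int(v)-30; a=cv2.resize(f['pixels'][y:y+50,x:x+50,::-1],(390,390),interpolation=cv2.INTER_CUBIC)
    cv2.circle(a,(int((u-x)*7.8),int((v-y)*7.8)),2,(255,0,255),-1)
    b=np.hstack([b,a]) if c=='side' else a
cv2.imwrite('pics/tip2.png',b)
E
```

```text
time_s: 12.9
position: [0.3587, -0.2666, 0.1272]
tool_rot: [-180.0, 0.0, -170.9]
ft_force: [0.1, -0.5, -1.7]
opening: 0.0236
grasp_force: 30.0
tip [ 0.4517 -0.2517  0.0685] to start [-0.0011 -0.0003 -0.0026]
```

View pics/tip2.png

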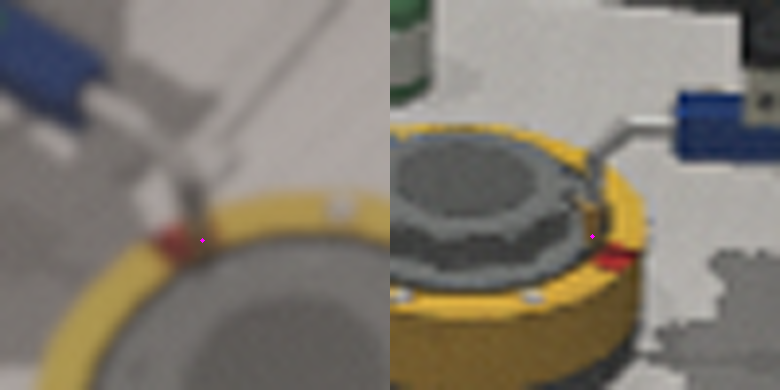

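The tip stands on the dark seam beside the red mark in both views, with no contact force. Starting the sweep.

```bash
python3 -m creep '[[0,[0.005,-0.011,0],[0,0,0]],[0,[0.01,-0.022,0],[0,0,0]],[0,[0.015,-0.034,0],[0,0,0]],[0,[0.019,-0.045,0],[0,0,0]],[0,[0.023,-0.057,0],[0,0,0]],[0,[0.026,-0.068,0],[0,0,0]],[0,[0.029,-0.08,0],[0,0,0]],[0,[0.032,-0.092,0],[0,0,0]]]'
python3 -m creep '[[0,[0.002,-0.012,0],[0,0,0]],[0,[0.004,-0.024,0],[0,0,0]],[0,[0.005,-0.036,0],[0,0,0]],[0,[0.006,-0.049,0],[0,0,0]],[0,[0.007,-0.061,0],[0,0,0]],[0,[0.007,-0.073,0],[0,0,0]],[0,[0.006,-0.085,0],[0,0,0]],[0,[0.005,-0.098,0],[0,0,0]]]'
python3 -c "
from h import *
s=sense();W=R.from_euler('xyz',s['tool_rot'],degrees=True).as_matrix();t=s['position']+W@[-.0942,0,.0587]-[.5187,-.2734,0];print(np.hypot(t[0],t[1]),np.degrees(np.arctan2(t[1],t[0]))%360,t[2])"
```

```text
time_s: 14.0
position: [0.3551, -0.2858, 0.1269]
tool_rot: [180.0, 0.0, -170.9]
ft_force: [-0.7, -0.2, -1.5]
opening: 0.0241
grasp_force: 30.0
time_s: 15.0
position: [0.3573, -0.3053, 0.1269]
tool_rot: [180.0, 0.0, -170.9]
ft_force: [0.3, 0.7, -1.6]
opening: 0.0234
grasp_force: 30.0
0.07045733015210234 193.90754998171434 0.06820312546315835
```

On track at radius 70.5 mm and 193.9°.

```bash
python3 -m creep '[[0,[-0.001,-0.012,0],[0,0,0]],[0,[-0.003,-0.024,0],[0,0,0]],[0,[-0.005,-0.036,0],[0,0,0]],[0,[-0.008,-0.048,0],[0,0,0]],[0,[-0.01,-0.06,0],[0,0,0]],[0,[-0.014,-0.072,0],[0,0,0]],[0,[-0.018,-0.084,0],[0,0,0]],[0,[-0.022,-0.095,0],[0,0,0]]]'
python3 -m creep '[[0,[-0.005,-0.011,0],[0,0,0]],[0,[-0.01,-0.023,0],[0,0,0]],[0,[-0.015,-0.034,0],[0,0,0]],[0,[-0.021,-0.044,0],[0,0,0]],[0,[-0.027,-0.055,0],[0,0,0]],[0,[-0.033,-0.065,0],[0,0,0]],[0,[-0.04,-0.076,0],[0,0,0]],[0,[-0.047,-0.086,0],[0,0,0]]]'
python3 -m creep '[[0,[-0.008,-0.01,0],[0,0,0]],[0,[-0.015,-0.019,0],[0,0,0]],[0,[-0.024,-0.028,0],[0,0,0]],[0,[-0.032,-0.037,0],[0,0,0]],[0,[-0.041,-0.046,0],[0,0,0]],[0,[-0.05,-0.054,0],[0,0,0]],[0,[-0.059,-0.062,0],[0,0,0]],[0,[-0.069,-0.069,0],[0,0,0]]]'
python3 - <<'E'
from h import *
s=sense();W=R.from_euler('xyz',s['tool_rot'],degrees=True).as_matrix();t=s['position']+W@[-.0942,0,.0587]-[.5187,-.2734,0];print(np.hypot(t[0],t[1]),np.degrees(np.arctan2(t[1],t[0]))%360,t[2])
E
```

```text
time_s: 16.0
position: [0.3647, -0.3234, 0.1269]
tool_rot: [180.0, 0.0, -170.9]
ft_force: [-0.1, 0.3, -1.4]
opening: 0.0237
grasp_force: 30.0
time_s: 17.0
position: [0.3768, -0.3388, 0.1269]
tool_rot: [180.0, 0.0, -170.9]
ft_force: [-0.3, 0.1, -1.3]
opening: 0.0237
grasp_force: 30.0
time_s: 18.0
position: [0.3926, -0.3502, 0.1269]
tool_rot: [180.0, 0.0, -170.9]
ft_force: [0.2, 0.3, -0.9]
opening: 0.0237
grasp_force: 30.0
0.07013016724280569 241.80694784444864 0.06817917137775145
```

```bash
python3 -m creep '[[0,[-0.01,-0.007,0],[0,0,0]],[0,[-0.02,-0.014,0],[0,0,0]],[0,[-0.03,-0.021,0],[0,0,0]],[0,[-0.041,-0.027,0],[0,0,0]],[0,[-0.052,-0.033,0],[0,0,0]],[0,[-0.063,-0.038,0],[0,0,0]],[0,[-0.074,-0.043,0],[0,0,0]],[0,[-0.085,-0.048,0],[0,0,0]]]'
python3 -m creep '[[0,[-0.012,-0.004,0],[0,0,0]],[0,[-0.023,-0.008,0],[0,0,0]],[0,[-0.035,-0.011,0],[0,0,0]],[0,[-0.047,-0.014,0],[0,0,0]],[0,[-0.059,-0.017,0],[0,0,0]],[0,[-0.071,-0.019,0],[0,0,0]],[0,[-0.083,-0.021,0],[0,0,0]],[0,[-0.095,-0.022,0],[0,0,0]]]'
python3 -m creep '[[0,[-0.012,-0.001,0],[0,0,0]],[0,[-0.024,-0.001,0],[0,0,0]],[0,[-0.037,-0.001,0],[0,0,0]],[0,[-0.049,-0.001,0],[0,0,0]],[0,[-0.061,0,0],[0,0,0]],[0,[-0.073,0.001,0],[0,0,0]],[0,[-0.086,0.003,0],[0,0,0]],[0,[-0.098,0.005,0],[0,0,0]]]'
python3 - <<'E'
from h import *
s=sense();W=R.from_euler('xyz',s['tool_rot'],degrees=True).as_matrix();t=s['position']+W@[-.0942,0,.0587]-[.5187,-.2734,0];print(np.hypot(t[0],t[1]),np.degrees(np.arctan2(t[1],t[0]))%360,t[2])
E
```

```text
time_s: 19.0
position: [0.4109, -0.3569, 0.1269]
tool_rot: [180.0, 0.0, -170.9]
ft_force: [-0.7, -0.9, -1.5]
opening: 0.0237
grasp_force: 30.0
time_s: 20.0
position: [0.4304, -0.3582, 0.1269]
tool_rot: [180.0, 0.0, -170.9]
ft_force: [-0.3, 0.1, -1.9]
opening: 0.0238
grasp_force: 30.0
time_s: 21.0
position: [0.4496, -0.354, 0.1269]
tool_rot: [180.0, 0.0, -170.9]
ft_force: [-0.1, -0.6, -2.0]
opening: 0.0238
grasp_force: 30.0
0.0698636547847465 289.98172996456196 0.06817465372735612
```

```bash
python3 -m creep '[[0,[-0.012,0.003,0],[0,0,0]],[0,[-0.024,0.005,0],[0,0,0]],[0,[-0.036,0.009,0],[0,0,0]],[0,[-0.047,0.013,0],[0,0,0]],[0,[-0.059,0.017,0],[0,0,0]],[0,[-0.07,0.021,0],[0,0,0]],[0,[-0.081,0.026,0],[0,0,0]],[0,[-0.092,0.032,0],[0,0,0]]]'
python3 -m creep '[[0,[-0.011,0.006,0],[0,0,0]],[0,[-0.021,0.012,0],[0,0,0]],[0,[-0.032,0.018,0],[0,0,0]],[0,[-0.042,0.025,0],[0,0,0]],[0,[-0.05,0.03,0],[0,0,0]],[0,[-0.05,0.03,0],[0,0,0]]]'
python3 - <<'E'
from h import *
s=sense();W=R.from_euler('xyz',s['tool_rot'],degrees=True).as_matrix();t=s['position']+W@[-.0942,0,.0587]-[.5187,-.2734,0];print(np.hypot(t[0],t[1]),np.degrees(np.arctan2(t[1],t[0]))%360,t[2])
f=save('scene','end.png');f2=grab_frame('side')
u,v=proj(f,t+[.5187,-.2734,0]);x,y=int(u)-30,int(v)-40
a=cv2.resize(f['pixels'][y:y+60,x:x+60,::-1],(390,390),interpolation=2)
u,v=proj(f2,t+[.5187,-.2734,0]);x,y=int(u)-30,int(v)-35
b=cv2.resize(f2['pixels'][y:y+60,x:x+60,::-1],(390,390),interpolation=2)
cv2.imwrite('pics/end2.png',np.hstack([a,b]))
E
```

```text
time_s: 22.0
position: [0.4667, -0.3448, 0.1269]
tool_rot: [180.0, 0.0, -170.9]
ft_force: [-0.3, 0.3, -2.7]
opening: 0.0237
grasp_force: 30.0
time_s: 22.75
position: [0.4756, -0.3372, 0.1269]
tool_rot: [180.0, 0.0, -170.8]
ft_force: [-0.1, 0.6, -0.9]
opening: 0.0239
grasp_force: 30.0
0.06980295298284032 315.5770495979245 0.06817928322650814
```

View pics/end2.png

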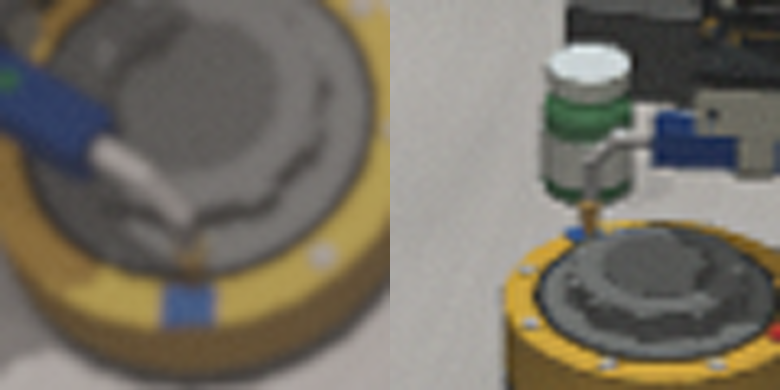

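The tip is at the blue mark and on the seam in both views, so the sweep is complete with no contact. Now lift and go look at the rest.

```bash
python3 -m creep '[[0,[0,0,-0.06],[0,0,0]],[0,[0,0,-0.18],[0,0,0]],[0,[0,0,-0.35],[0,0,0]],[0,[0,0,-0.55],[0,0,0]],[0,[0,0,-0.75],[0,0,0]],[0,[-0.06,0.1,-0.87],[0,0,0]],[0,[-0.18,0.3,-0.87],[0,0,0]],[0,[-0.3,0.5,-0.87],[0,0,0]]]'
python3 -m creep '[[0,[-0.12,0.2,0],[0,0,0]],[0,[-0.24,0.4,0],[0,0,0]],[0,[-0.36,0.6,0],[0,0,0]],[0,[-0.48,0.8,0],[0,0,0]],[0,[-0.6,1,0],[0,0,0]]]'
python3 -m creep '[[0,[-0.12,0.2,0],[0,0,0]],[0,[-0.24,0.4,0],[0,0,0]],[0,[-0.34,0.54,0],[0,0,0]],[0,[-0.36,0.57,0],[0,0,0]],[0,[-0.36,0.57,0],[0,0,0]]]'
python3 - <<'E'
from h import *
s=sense();print(s['position'],s['tool_rot'])
f=save('wrist','w4.png')
# rectified top-down maps at z=0.012 and z=0.062, 0.5mm/px, centre (.6,.025); up = +x, left = +y
out=[]
for z in(.01,.07):
    n=390; k=(np.arange(n)-n/2)*.0005
    X,Yw=np.meshgrid(.6-k,.025-k,indexing='ij')
    uv=wproj(f,s,np.c_[X.ravel(),Yw.ravel(),np.full(n*n,z)]).astype(np.float32).reshape(n,n,2)
    out.append(cv2.remap(f['pixels'],uv[...,0],uv[...,1],cv2.INTER_LINEAR)[:,:,::-1])
cv2.imwrite('pics/rest.png',np.hstack(out)); print(wproj(f,s,[[.6,.025,.01]]))
E
```

```text
time_s: 23.85
position: [0.5191, -0.2283, 0.3023]
tool_rot: [-179.9, 0.1, -170.9]
ft_force: [0.1, -0.3, -3.1]
opening: 0.0242
grasp_force: 30.0
time_s: 24.48
position: [0.6059, -0.0112, 0.302]
tool_rot: [-180.0, 0.1, -170.9]
ft_force: [-0.1, -0.6, -1.2]
opening: 0.0241
grasp_force: 30.0
time_s: 25.1
position: [0.6584, 0.1112, 0.3012]
tool_rot: [-180.0, -0.0, -170.8]
ft_force: [-0.2, -0.9, -2.0]
opening: 0.0238
grasp_force: 30.0
[0.65835425 0.11123345 0.30119042] [-1.79980515e+02 -9.11018209e-04 -1.70837483e+02]
[[199.70700212 111.99863406]]
```

View pics/rest.png

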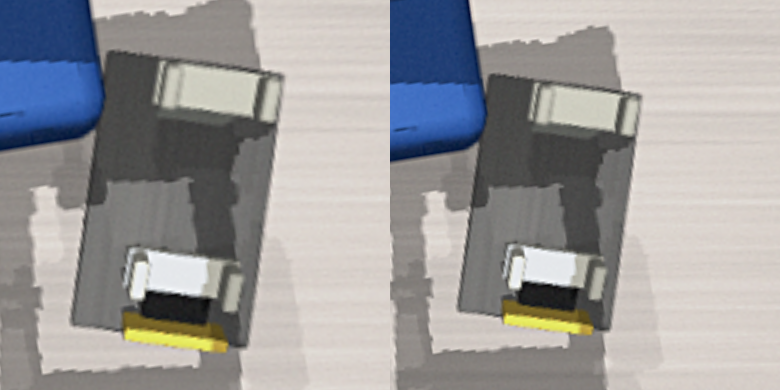

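Rectified view of the rest, left half at z=0.01 and 0.5 mm/px. Base corners are (107,50), (284,73), (246,348) and (72,325), the yellow stop is at the bottom (about −x), and the high fork is at (220,92). That puts the centre near (0.598, 0.0335) with yaw −7.5°. Now the approach.

```bash
cat > go.py <<'E'
from h import *
import sys
s=sense(); Ws=R.from_euler('xyz',s['tool_rot'],degrees=True)
wand=R.from_euler('ZY',[-7.5,-15],degrees=True).as_matrix()
Wt=wand@np.diag([-1,1,-1])
up=float(sys.argv[1])
grip=np.array([.598,.0335,.0755+up])
T=grip-Wt@[.0008,0,-.0073]
print('T',T.round(4),'shift',((T-s['position'])@Ws.as_matrix()/.2).round(3),'turn',((Ws.inv()*R.from_matrix(Wt)).as_rotvec()/(np.pi/2)).round(4))
E
python3 go.py .08
```

```text
T [0.6006 0.0332 0.1487] shift [ 0.346 -0.336  0.763] turn [ 0.0239 -0.1655  0.1835]
```

```bash
python3 -m creep '[[0,[0.1,-0.08,0.05],[0,0,0.05]],[0,[0.2,-0.2,0.15],[0.01,-0.06,0.1]],[0,[0.3,-0.3,0.3],[0.02,-0.12,0.15]],[0,[0.346,-0.336,0.45],[0.024,-0.165,0.183]],[0,[0.346,-0.336,0.58],[0.024,-0.165,0.183]],[0,[0.346,-0.336,0.7],[0.024,-0.165,0.183]],[0,[0.346,-0.336,0.763],[0.024,-0.165,0.183]],[0,[0.346,-0.336,0.763],[0.024,-0.165,0.183]]]'
python3 go.py .02
python3 - <<'E'
# check: predicted outline of the handle axis ends against side/scene blue pixels
from h import *
s=sense();W=R.from_euler('xyz',s['tool_rot'],degrees=True).as_matrix()
for c in('scene','side'):
    f=grab_frame(c)
    pr=[proj(f,s['position']+W@[x,0,-.0073-.014]) for x in(.0608,-.0592)]
    rest=[proj(f,[.598+d*np.cos(np.radians(7.5))+e*np.sin(np.radians(7.5)),.0335-d*np.sin(np.radians(7.5))+e*np.cos(np.radians(7.5)),.006]) for d in(-.07,.07) for e in(-.045,.045)]
    im=f['pixels']; u,v=rest[0]
    hsv=cv2.cvtColor(im,cv2.COLOR_RGB2HSV); 
    yel=(hsv[...,0]>22)&(hsv[...,0]<33)&(hsv[...,1]>120)
    ys,xs=np.nonzero(yel); k=np.hypot(xs-np.mean([r[0] for r in rest]),ys-np.mean([r[1] for r in rest]))<30
    th=np.radians(-7.5)
    print(c,'rest corners',rest,'yellow',(xs[k].mean().round(1),ys[k].mean().round(1),k.sum()) if k.any() else None,
      'pred stop',[(z,proj(f,[.598-.068*np.cos(th),.0335-.068*np.sin(th),z])) for z in(.05,.07)])
    x,y=int(np.mean([r[0] for r in rest]))-40,int(np.mean([r[1] for r in rest]))-45
    a=cv2.resize(im[y:y+80,x:x+80,::-1],(400,400),interpolation=2)
    for r in rest: cv2.circle(a,tuple(int(t) for t in (r-[x,y])*5),2,(255,0,255),-1)
    cv2.imwrite(f'pics/r_{c}.png',a)
E
```

```text
time_s: 26.15
position: [0.6004, 0.0333, 0.148]
tool_rot: [-180.0, 14.9, 172.5]
ft_force: [0.6, 0.1, -0.7]
opening: 0.024
grasp_force: 30.0
T [0.6006 0.0332 0.0887] shift [ 0.075 -0.001  0.287] turn [-0.     -0.0013  0.0002]
scene rest corners [array([254.2, 203.7]), array([275.8, 187.9]), array([286.6, 233.7]), array([308.3, 216.3])] yellow None pred stop [(0.05, array([266. , 187.5])), (0.07, array([266.3, 183.4]))]
side rest corners [array([262.6, 212.6]), array([253.2, 228.7]), array([224.6, 203.7]), array([213.7, 219.1])] yellow (np.float64(254.8), np.float64(210.5), np.int64(30)) pred stop [(0.05, array([257.5, 209.8])), (0.07, array([257.5, 204.9]))]
```

```bash
python3 -m creep '[[0,[0.02,0,0.07],[0,0,0]],[0,[0.04,0,0.14],[0,0,0]],[0,[0.055,0,0.21],[0,0,0]],[0,[0.068,0,0.26],[0,0,0]],[0,[0.075,0,0.287],[0,0,0]],[0,[0.075,0,0.287],[0,0,0]]]'
python3 go.py .006; python3 -c "
from h import *
print(sense()['ft_force'])"
```

```text
time_s: 27.0
position: [0.6011, 0.034, 0.0886]
tool_rot: [180.0, 14.9, 172.6]
ft_force: [0.0, 0.5, -2.5]
opening: 0.0239
grasp_force: 30.0
T [0.6006 0.0332 0.0747] shift [ 0.019 -0.005  0.067] turn [ 0.0003 -0.0009  0.0008]
[ 0.01497898  0.54624656 -2.47262226]
```

```bash
python3 -m creep '[[0,[0.006,-0.002,0.02],[0,0,0]],[0,[0.012,-0.003,0.04],[0,0,0]],[0,[0.016,-0.003,0.055],[0,0,0]],[0,[0.018,-0.003,0.067],[0,0,0]],[0,[0.018,-0.003,0.067],[0,0,0]]]'
python3 go.py .002
```

```text
time_s: 27.62
position: [0.601, 0.0334, 0.0749]
tool_rot: [180.0, 14.9, 172.6]
ft_force: [0.2, 0.6, -2.0]
opening: 0.0235
grasp_force: 30.0
T [0.6006 0.0332 0.0707] shift [ 0.007 -0.002  0.02 ] turn [ 0.0003 -0.0007  0.0008]
```

```bash
python3 -m creep '[[0,[0.001,0,0.005],[0,0,0]],[0,[0.003,0,0.01],[0,0,0]],[0,[0.003,0,0.01],[0,0,0]]]'
python3 -m creep '[[0,[0.001,0,0.005],[0,0,0]],[0,[0.003,0,0.01],[0,0,0]],[0,[0.003,0,0.01],[0,0,0]]]'
python3 go.py 0
```

```text
time_s: 28.0
position: [0.601, 0.0335, 0.073]
tool_rot: [180.0, 15.0, 172.6]
ft_force: [0.2, -1.0, -1.8]
opening: 0.0241
grasp_force: 30.0
time_s: 28.38
position: [0.6009, 0.0335, 0.0708]
tool_rot: [180.0, 14.9, 172.6]
ft_force: [0.1, 0.5, -1.9]
opening: 0.024
grasp_force: 30.0
T [0.6006 0.0332 0.0687] shift [ 0.004 -0.002  0.01 ] turn [ 0.0003 -0.0006  0.0007]
```

```bash
python3 -m creep '[[0,[0.001,0,0.005],[0,0,0]],[0,[0.001,0,0.005],[0,0,0]],[0,[0.001,0,0.005],[0,0,0]]]'
python3 -m creep '[[0,[0.001,0,0.005],[0,0,0]],[0,[0.001,0,0.005],[0,0,0]],[0,[0.001,0,0.005],[0,0,0]]]'
python3 go.py 0
```

```text
time_s: 28.75
position: [0.601, 0.0334, 0.0699]
tool_rot: [180.0, 15.0, 172.6]
ft_force: [0.1, -1.2, -1.6]
opening: 0.0238
grasp_force: 30.0
time_s: 29.12
position: [0.6011, 0.0334, 0.0689]
tool_rot: [180.0, 15.0, 172.6]
ft_force: [0.2, -0.9, -1.1]
opening: 0.0236
grasp_force: 30.0
T [0.6006 0.0332 0.0687] shift [ 0.002 -0.002  0.001] turn [ 0.0003 -0.0005  0.0008]
```

```bash
python3 -m creep '[[0,[0.001,0,0.005],[0,0,0]],[0,[0.001,0,0.005],[0,0,0]],[0,[0.001,0,0.005],[0,0,0]]]'
python3 - <<'E'
from h import *
s=sense();print(s['ft_force'],s['ft_torque'])
for i in range(3): grab_frame('wrist'); s=sense(); print(s['ft_force'].round(2))
E
```

```text
time_s: 29.5
position: [0.6012, 0.0335, 0.0683]
tool_rot: [180.0, 15.0, 172.6]
ft_force: [-3.5, 0.1, 3.9]
opening: 0.0234
grasp_force: 30.0
[-3.54758499  0.05675331  3.90941049] [ 0.05440492  0.4003867  -0.00361593]
[-2.72 -0.23  5.2 ]
[-3.62  0.62  4.45]
[-4.03 -0.21  5.95]
```

The wand has seated (about 6 N on the fork). Releasing.

```bash
python3 -m creep '[[0.35,[0,0,0],[0,0,0]],[0.6,[0,0,0],[0,0,0]],[0.6,[0,0,0],[0,0,0]],[0.6,[0,0,0],[0,0,0]],[0.6,[0,0,0],[0,0,0]],[0.6,[0,0,0],[0,0,0]]]'
python3 - <<'E'
from h import *
for c in('scene','side'):
    f=grab_frame(c); im=f['pixels'].astype(int)
    u,v=proj(f,[.598,.0335,.09]); print(c,[(np.round(r['xyz'],3),round(r['conf'],2)) for r in find_in(c,'wand_grip')[:2]])
E
```

```text
time_s: 30.4
position: [0.6011, 0.0334, 0.0679]
tool_rot: [180.0, 15.0, 172.6]
ft_force: [-0.5, -0.2, 0.4]
opening: 0.0546
grasp_force: 0.0
scene [(array([0.387, 0.37 , 0.019]), 0.65), (array([0.641, 0.019, 0.091]), 0.53)]
side [(array([0.318, 0.419, 0.031]), 0.98), (array([0.568, 0.04 , 0.078]), 0.68)]
```

```bash
python3 -m creep '[[0.6,[0,0,-0.04],[0,0,0]],[0.6,[0,0,-0.1],[0,0,0]],[0.6,[0,0,-0.2],[0,0,0]],[0.6,[0,0,-0.4],[0,0,0]],[0.6,[0,0,-0.6],[0,0,0]],[0.6,[0,0,-0.8],[0,0,0]],[0.6,[0,0,-1],[0,0,0]],[0.6,[0,0,-1],[0,0,0]]]'
python3 - <<'E'
from h import *
s=sense();print(s['position'],s['tool_rot'],s['ft_force'])
f=save('wrist','w5.png'); im=f['pixels'].astype(int)
m=((im[...,2]>im[...,0]+40)&(im[...,2]>im[...,1]+25)).astype(np.uint8)
n,l,st,ce=cv2.connectedComponentsWithStats(m)
# predicted handle outline (top face) at nominal cradle pose
W=R.from_euler('ZY',[-7.5,-15],degrees=True).as_matrix()
g=np.array([.598,.0335,.0755])
c=np.array([g+W@[x,y,.014] for x,y in((-.06,-.012),(-.06,.012),(.06,.012),(.06,-.012))])
print('pred',wproj(f,s,c).round(1).tolist())
for i in range(1,n):
    if st[i,4]>500:
        cs=max(cv2.findContours((l==i).astype(np.uint8),0,cv2.CHAIN_APPROX_NONE)[0],key=len)
        print(st[i],cv2.boxPoints(cv2.minAreaRect(cs)).round(1).tolist(), cv2.approxPolyDP(cs,5,True)[:,0].tolist())
for n in('wand_tip','wand'): print(n,[(np.round(r['xyz'],3),round(r['conf'],2)) for r in find_in('wrist',n)[:3]])
E
```

```text
time_s: 31.6
position: [0.5508, 0.0402, 0.2657]
tool_rot: [180.0, 15.4, 172.6]
ft_force: [0.7, 0.5, -0.8]
opening: 0.0554
grasp_force: 0.0
[0.55080613 0.04022524 0.26573567] [179.95431663  15.41639499 172.58210014] [ 0.66063528  0.50274077 -0.79946636]
pred [[239.4, 117.6], [261.1, 117.7], [260.1, 219.5], [240.1, 219.4]]
[ 241  119   21  101 1603] [[241.0, 119.0], [261.0, 119.0], [261.0, 219.0], [241.0, 219.0]] [[243, 119], [242, 217], [255, 219], [261, 122]]
wand_tip [(array([0.598, 0.035, 0.09 ]), 0.85), (array([0.412, 0.336, 0.021]), 0.8)]
wand [(array([0.413, 0.334, 0.021]), 0.92), (array([0.599, 0.031, 0.088]), 0.57), (array([ 0.516, -0.234,  0.061]), 0.19)]
```

Run:
```python
from h import *
g=np.array([.598,.0335,.0755])
for c in('scene','side'):
    f=grab_frame(c); im=f['pixels'].astype(int)
    m=((im[...,2]>im[...,0]+35)&(im[...,2]>im[...,1]+20)).astype(np.uint8)
    for pitch in(-15,-10,-5):
        W=R.from_euler('ZY',[-7.5,pitch],degrees=True).as_matrix()
        h=cv2.convexHull(np.array([proj(f,g+W@[x,y,z]) for x in(-.06,.06) for y in(-.012,.012) for z in(-.014,.014)],np.float32))
        p=np.zeros(m.shape,np.uint8); cv2.fillConvexPoly(p,h.round().astype(int),1)
        b=cv2.boundingRect(h); near=np.zeros_like(m); near[b[1]-15:b[1]+b[3]+15,b[0]-15:b[0]+b[2]+15]=1
        q=m*near; print(c,pitch,'IoU',round((p&q).sum()/(p|q).sum(),3))
```

```text
scene -15 IoU 0.324
scene -10 IoU 0.327
scene -5 IoU 0.309
side -15 IoU 0.572
side -10 IoU 0.586
side -5 IoU 0.584
```

```bash
python3 -m creep '[[0.6,[0.05,-0.1,-0.1],[0,0,0]],[0.6,[0.15,-0.25,-0.2],[0,0,0]],[0.6,[0.25,-0.4,-0.2],[0,0,0]],[0.6,[0.35,-0.55,-0.2],[0,0,0]],[0.6,[0.45,-0.7,-0.2],[0,0,0]],[0.6,[0.45,-0.8,-0.2],[0,0,0]],[0.6,[0.45,-0.8,-0.2],[0,0,0]]]'
python3 - <<'E'
from h import *
g=np.array([.598,.0335,.0755])
for c in('scene','side'):
    f=save(c,'fin_'+c+'.png'); im=f['pixels'].astype(int)
    m=((im[...,2]>im[...,0]+35)&(im[...,2]>im[...,1]+20)).astype(np.uint8)
    m=cv2.morphologyEx(m,cv2.MORPH_CLOSE,np.ones((9,9)))
    for pitch in(-22,-15,-8,0):
        W=R.from_euler('ZY',[-7.5,pitch],degrees=True).as_matrix()
        h=cv2.convexHull(np.array([proj(f,g+W@[x,y,z]) for x in(-.06,.06) for y in(-.012,.012) for z in(-.014,.014)],np.float32))
        p=np.zeros(m.shape,np.uint8); cv2.fillConvexPoly(p,h.round().astype(int),1)
        b=cv2.boundingRect(h); near=np.zeros_like(m); near[b[1]-12:b[1]+b[3]+12,b[0]-12:b[0]+b[2]+12]=1
        q=m*near; print(c,pitch,'IoU',round((p&q).sum()/(p|q).sum(),3),cv2.boundingRect(q),b)
E
```

```text
time_s: 32.72
position: [0.4325, -0.107, 0.2757]
tool_rot: [180.0, 14.9, 172.4]
ft_force: [-0.0, 0.9, 0.1]
opening: 0.0552
grasp_force: 0.0
scene -22 IoU 0.387 (268, 185, 31, 22) (264, 183, 37, 28)
scene -15 IoU 0.362 (268, 185, 31, 22) (264, 181, 37, 31)
scene -8 IoU 0.362 (268, 185, 31, 22) (264, 180, 37, 34)
scene 0 IoU 0.337 (268, 185, 31, 22) (265, 178, 36, 37)
side -22 IoU 0.622 (220, 188, 36, 23) (219, 185, 38, 29)
side -15 IoU 0.622 (220, 188, 36, 23) (219, 186, 39, 26)
side -8 IoU 0.636 (220, 188, 36, 23) (219, 188, 38, 23)
side 0 IoU 0.594 (220, 188, 36, 23) (219, 189, 38, 20)
```

Run:
```python
from h import *
g=np.array([.598,.0335,.0755])
f=grab_frame('side'); im=f['pixels'].astype(int)
m=(im[...,2]>im[...,0]+25)&(im[...,2]>im[...,1]+12)
cols=range(221,257,3)
top=lambda M:[int(np.nonzero(M[170:225,c])[0][0])+170 if M[170:225,c].any() else -1 for c in cols]
print('obs ',top(m))
for pitch in(-22,-15,-8,0):
    W=R.from_euler('ZY',[-7.5,pitch],degrees=True).as_matrix()
    h=cv2.convexHull(np.array([proj(f,g+W@[x,y,z]) for x in(-.06,.06) for y in(-.012,.012) for z in(-.014,.014)],np.float32))
    p=np.zeros(m.shape,np.uint8); cv2.fillConvexPoly(p,h.round().astype(int),1); print(pitch,top(p))
```

```text
obs  [190, 188, 190, 191, 192, 194, 195, 200, 198, 200, 201, 202]
-22 [190, 186, 186, 188, 189, 191, 193, 195, 196, 198, 200, 201]
-15 [190, 186, 187, 189, 190, 192, 193, 195, 196, 198, 199, 201]
-8 [190, 188, 189, 190, 192, 193, 194, 195, 196, 197, 198, 199]
0 [191, 190, 191, 192, 193, 193, 194, 195, 195, 196, 197, 198]
```

The handle slopes at about 15° with the nozzle end high, and it matches the nominal cradle pose. Handing in.

```bash
python3 -c "
from workcell import sign_off
print(sign_off())"
```

```text
the job is handed in; nothing more can be done
None
```

The seam was checked from the red mark to the blue one at about 2 cm/s, with the tip an estimated 6 mm or less from the seam line and no contact. The wand now lies in both forks of the rest, nozzle end high. I handed the job in at about 33 s with the arm clear; sign-off gave no verdict.

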